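# Put the honey, the mill and the spice back on their own stands

## Robot

A 6-joint arm with a two-finger parallel gripper is mounted at the origin on the work surface; the furniture and walls round the work are solid. World frame = base frame: x ahead of the robot, y to its left, z up, the work surface at z = 0. Lengths are in mm, angles in degrees, forces in N, time in s.
With the tool pointing down it reaches from about 300 to 850 mm from the base axis. Payload 4.2 kg.
Tool frame: the origin (TCP) lies at the very end of the fingers, on their centre line; the grasp point (between the pads) lies 19 mm behind it; z points along the fingers, y is the line along which they close (so a half turn about z gives the same grasp; the last joint's range is limited). The gripper opens to 91 mm and grips with 3 to 60 N. Pads are 32 mm wide; open, the fingers measure 118 mm over their backs; the gripper's body (76 mm by 178 mm) begins 60 mm behind the grasp point.
Start: joints at [-1.146, 18.312, 89.639, -0, 72.044, -1.146], TCP at [575.018, 0, 190.676] pointing down, gripper open.
Joint ranges: [-177.97, 177.97], [-48.28, 115.42], [12.27, 149.76], [-77.06, 257.06], [2.81, 150.46], [-146.56, 146.56]. Speed limits (degrees/s): [147.25, 147.25, 180, 180, 180, 180].

## Interface

Orientations are given as [roll, pitch, yaw] about the fixed x, y, z axes, in that order (R = Rz(yaw) Ry(pitch) Rx(roll)).
In Python, from workcell import env, eyes gives the robot as it stands.
- The arm moves only by the tool send_rows, never from a script. Its argument "targets" is text: rows parted by semicolons, each of 7 numbers parted by spaces: the shift along the tool's x, y, z in m, then the turn, a rotation vector about the tool's x, y, z in degrees, then the opening in per cent of the stroke, from 0 (shut) to 100 (fully open). A call has 1 to 12 rows; each row is the pose to reach, as a shift and turn from the pose commanded when the call began, along the tool's axes at that moment; what a row does not reach only later rows make up. A row lasts 1/12 s, in which the tool goes at most 41.7 mm and 7.16 degrees, less where a joint would pass 70% of its speed; a pose out of reach is approached as far as the arm can. A call with a gripper value outside its range is refused whole. The fingers move at their own pace and stop on an object; "grip_force" is the grip in N (left out, the last holds). Time passes only in rows, so rows that repeat a pose let the fingers close. It gives the time, the measured TCP pose, the force, the opening and the grip force at its end, in the units of the state.
- env.state(): the state, without advancing time (a new reading comes with each control period).
- eyes.grab_frame(name): name is "scene" or "side" or "wrist"; returns a dict with "image" (400x640x3 uint8, blue, green, red), "fovy" (degrees; the focal length in pixels is half the picture's height over the tangent of half this angle, whatever the lens; pixels are square), "cx", "cy" (the principal point, pixels), "D" ([k1, k2, p1, p2, k3] as OpenCV has them; the pictures are not rectified), "eye" and "attitude" of the camera in the world. Camera axes: x right, y up, looking along -z (the intrinsics and any distortion apply to the point x, -y, -z); pixel columns grow to the right and rows downward; lengths in mm; the calibration is good to about 2 mm. A picture is of the moment at which its call begins. There is no depth.
- env.job_done(): hands the job in; it is judged then, once.
The state is a dict: "time_s": time; "qpos": joint angles; "qvel": joint speeds; "effort": joint torques, N m; "ee_pos": TCP position; "ee_rot": TCP orientation; "force": force on the tool from outside, world axes, zero at the start; "torque": the same for the moment, N m; "gripper_width": finger opening in mm; "gripper_force": force on a finger pad.
Only numpy, scipy, OpenCV 4.12 (cv2) and the standard library are available. Lean on these libraries where they do the work, as an engineer would, in place of code of your own. Each camera call takes 0.05 s, during which the arm holds its last target. There are 200 camera calls.

## Task

The honey jar, the pepper mill and the spice jar stand on each other's stands: put the honey jar on the round cork mat, the pepper mill on the square wooden board and the spice jar on the six-sided white tile, each upright in the middle of its stand; the oblong steel tray is free for parking one of them on the way. Let nothing fall over, and leave the tin, the garlic and the dish soap where they are.

Things in the scene. Friction and masses are not known exactly. Their poses are not given: they have to be found in the camera images.
- honey_jar: round honey jar with a metal screw lid, 71 mm at its widest, 110 mm tall, about 0.45 kg; grip it from above across the straight body about 90 mm above its base, where it is 68 mm wide (the lid above is 66 mm). Origin: centre of its underside, z up. At the start it stands upright on the square board.
- mill: dark brown wooden pepper mill, round, 58 mm wide at the foot, 170 mm tall with a small metal knob on top (the topmost 11 mm, 12 mm wide), about 0.18 kg; its rounded head is 49 mm wide and reaches from 123 to 159 mm above the base: grip it there, at 140 mm (the head does not turn). Origin: centre of its underside, z up. At the start it stands upright on the six-sided tile.
- spice_jar: slim spice jar, 42 mm wide body with a red screw cap 45 mm wide from 85 to 106 mm above the base, 106 mm tall, about 0.11 kg; grip it from above at the cap, about 92 mm above the base. Origin: centre of its underside, z up. At the start it stands upright on the round mat.
- round_mat: round cork mat, 100 mm across: the honey jar's stand. It is fixed and lies flat; its top is 8 mm above the worktop. Origin: centre of its underside, z up.
- square_board: square wooden board, 86 x 86 mm: the pepper mill's stand. It is fixed and lies flat; its top is 8 mm above the worktop. Origin: centre of its underside, z up.
- hex_tile: six-sided white ceramic tile, 100 mm over its corners: the spice jar's stand. It is fixed and lies flat; its top is 8 mm above the worktop. Origin: centre of its underside, z up.
- steel_tray: oblong flat steel tray, 110 x 75 mm (x is its long side) with a thin loop handle at each end, empty at the start; nothing belongs on it at the end. It is fixed and lies flat; its top is 8 mm above the worktop. Origin: centre of its underside, z up.
- tin: bystander: low round food tin, 75 mm wide, 58 mm tall, loose, on the worktop among the stands. Origin: centre of its underside.
- garlic: bystander: garlic bulb, 60 mm wide, 59 mm tall, loose on the chopping board (fixed, its top 22 mm above the worktop). Origin: centre of its underside.
- dish_soap: bystander: dish soap bottle, 48 x 77 mm, 241 mm tall, loose, on the worktop near the sink. Origin: centre of its underside.
Mind the look-alikes: they are no part of the job. What is shaped like the spice_jar but blue is not meant. What is shaped like the honey_jar but pink is not meant.

How it is judged:
By the outcome, as a careful person would: the job done as asked, in the order asked, and still so for the second after the job is handed in, with the robot touching nothing.
It also fails if it takes over 115 s, if anything falls off the work surface, if the arm or the gripper's body presses on something with over 40 N, if the wrist force passes 120 N, or if a joint passes its speed limit or range.

## Working session

There is one attempt and no reset: what is moved stays moved. The work goes in short steps, Python scripts to look and compute and a tool call to move; the robot and the scene stay as the last step left them, time stands still between calls to the robot, and variables do not carry over. Pictures are saved under pics/ and viewed, at most 14 in all, crops included, and the job is handed in when it is done.

Besides the shell and the picture viewer there is one more tool, called after ">>>" as name(argument=value, ...) on one line, values as JSON. send_rows: Moves the arm, as the interface text tells. Its arguments: {"type":"object","properties":{"targets":{"type":"string"},"grip_force":{"type":"number"}},"required":["targets"]}

```bash
mkdir -p pics; ls; cat > h.py <<'E'
import numpy as np, cv2
from scipy.spatial.transform import Rotation as R
from workcell import env, eyes
def grab(n,save=None):
    f=eyes.grab_frame(n)
    if save: cv2.imwrite('pics/'+save+'.png',f['image'])
    return f
def cam(f):
    a=np.array(f['attitude'],float)
    Rm=a if a.shape==(3,3) else R.from_euler('xyz',a,degrees=True).as_matrix()
    F=200/np.tan(np.radians(f['fovy']/2))
    K=np.array([[F,0,f['cx']],[0,F,f['cy']],[0,0,1]])
    return Rm@np.diag([1,-1,-1.]),np.array(f['eye'],float),K,np.array(f['D'],float)
def back(f,px,z):
    Rm,e,K,D=cam(f)
    p=cv2.undistortPoints(np.array(px,float).reshape(-1,1,2),K,D).reshape(-1,2)
    d=np.c_[p,np.ones(len(p))]@Rm.T
    return e+d*((np.asarray(z)-e[2])/d[:,2])[:,None]
def proj(f,P):
    Rm,e,K,D=cam(f)
    c=(np.array(P,float).reshape(-1,3)-e)@Rm
    return cv2.projectPoints(c,np.zeros(3),np.zeros(3),K,D)[0].reshape(-1,2)
E
python3 - <<'E'
from h import *
for n in('scene','side','wrist'):
    f=grab(n,n+'0'); print(n,f['attitude'],f['eye'],f['fovy'],f['D'])
print(env.state())
E
```

```text
pics
scene [ 55.96404343   1.13194713 -27.21522412] [   86.68287698 -1048.42067177   756.69183303] 45.96101881503125 [-0.01825935  0.          0.          0.          0.        ]
side [ 55.2209352    0.54582661 -31.04465931] [  29.89564486 -982.5024159   754.77586928] 50.85068886998454 [-0.05740048  0.          0.          0.          0.        ]
wrist [-14.75892927   0.06082524   0.03141744] [574.57197101  71.84069498 383.65547051] 63.35596879884926 [-0.05050049  0.          0.          0.          0.        ]
{'time_s': 0.15, 'qpos': array([-1.14623652e+00,  1.83437251e+01,  8.96884570e+01,  1.46279662e-04,
        7.20422905e+01, -1.14709166e+00]), 'qvel': array([ 0.09131189, -0.1580433 , -0.18182741,  0.07982502, -0.07009732,
        0.06286377]), 'effort': array([-5.72294630e-04, -4.12774551e+01, -2.32154489e+01,  7.26667210e-02,
        4.33494255e-02, -9.00343002e-05]), 'ee_pos': array([5.74615438e+02, 6.11243096e-03, 1.90021257e+02]), 'ee_rot': array([-1.79925545e+02, -1.62994927e-03,  9.00008089e+01]), 'force': array([ 0.66832859,  0.14552388, -0.21224387]), 'torque': array([-0.00046968,  0.02350445, -0.05972499]), 'gripper_force': 0.0, 'gripper_width': 91.19578313762385}
```

View pics/scene0.png

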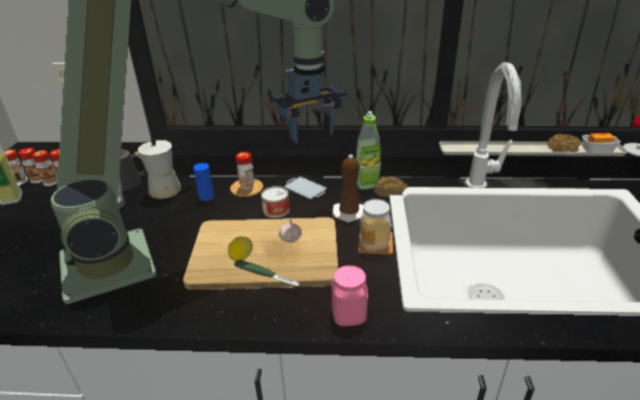

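View pics/wrist0.png

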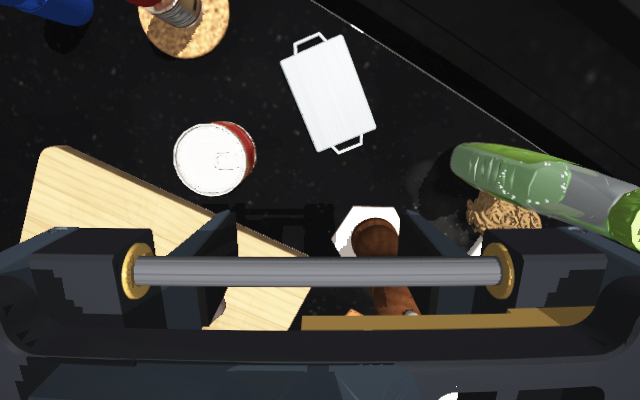

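```bash
python3 - <<'E'
from h import *
f=grab('wrist');np.set_printoptions(precision=1,suppress=True)
print('tray',back(f,[(281,62),(342,35),(376,128),(318,153)],8),back(f,[(281,62),(342,35),(376,128),(318,153)],8).mean(0))
print('mat',back(f,[(139,15),(229,15),(187,59)],8)); print('tin',back(f,[(210,158)],58)); print('hex',back(f,[(333,240),(357,206),(400,208)],8))
g=grab('scene'); im=cv2.resize(g['image'][130:290,180:420],None,fx=3.3,fy=3.3,interpolation=cv2.INTER_CUBIC);cv2.imwrite('pics/c1.png',im)
print(back(g,[(246,187),(306,187),(347,212),(376,247),(390,187),(368,184)],8))
E
```

```text
tray [[534.4 121.2   8. ]
 [600.5 148.7   8. ]
 [641.1  50.1   8. ]
 [574.9  21.3   8. ]] [587.7  85.3   8. ]
mat [[381.7 171.6   8. ]
 [479.9 169.3   8. ]
 [430.9 125.3   8. ]]
tin [[465.   23.1  58. ]]
hex [[593.7 -87.4   8. ]
 [622.2 -43.    8. ]
 [674.7 -45.6   8. ]]
[[ 427.5  173.6    8. ]
 [ 589.3   83.6    8. ]
 [ 632.3  -95.3    8. ]
 [ 619.  -267.8    8. ]
 [ 813.3  -40.9    8. ]
 [ 764.2    6.7    8. ]]
```

View pics/c1.png

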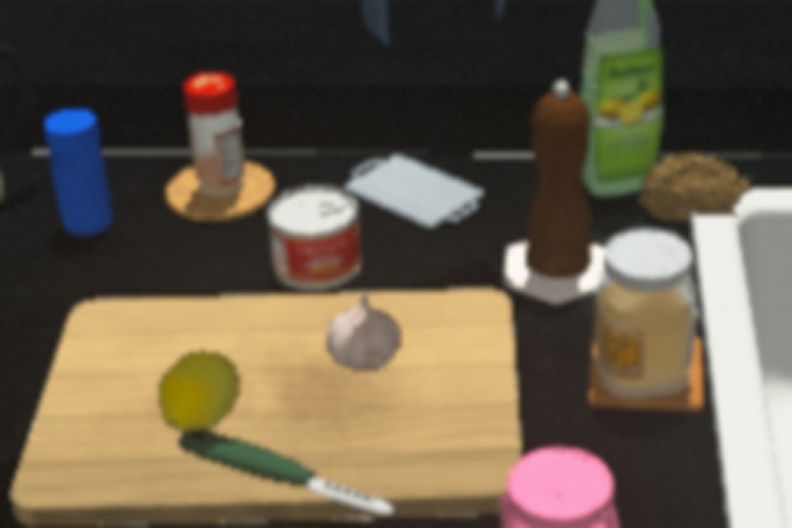

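>>> send_rows(targets="0.03 -0.04 -0.03 0 0 0 100; 0.06 -0.08 -0.06 0 0 0 100; 0.08 -0.105 -0.08 0 0 0 100; 0.09 -0.115 -0.09 0 0 0 100; 0.09 -0.115 -0.09 0 0 0 100; 0.09 -0.115 -0.09 0 0 0 100; 0.09 -0.115 -0.09 0 0 0 100")

```text
time_s: 0.83
ee_pos: [460.2, 89.9, 280.5]
ee_rot: [180.0, 0.0, 90.0]
force: [0.3, -0.0, -0.4]
gripper_width: 91.3
gripper_force: 0.0
```

```bash
python3 - <<'E'
from h import *
f=grab('wrist','w1');np.set_printoptions(precision=1,suppress=True)
print(env.state()['ee_pos'],env.state()['ee_rot'],f['eye'],env.state()['time_s'])
E
```

```text
[460.3  89.5 279.7] [-179.9    0.    90. ] [459.7 161.8 474.2] 0.8833
```

View pics/w1.png

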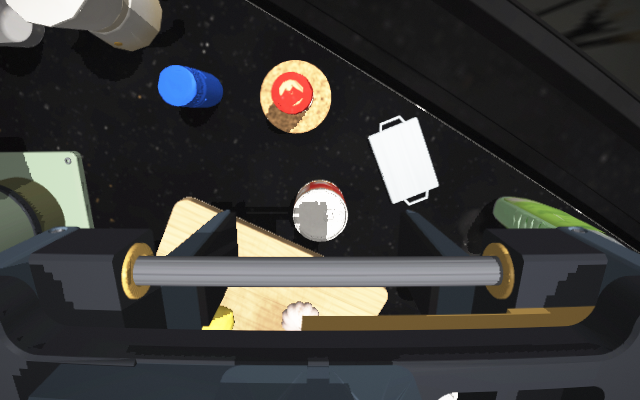

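```bash
python3 - <<'E'
from h import *
f=grab('wrist');np.set_printoptions(precision=1,suppress=True)
im=f['image'];hsv=cv2.cvtColor(im,cv2.COLOR_BGR2HSV)
red=((hsv[...,0]<8)|(hsv[...,0]>172))&(hsv[...,1]>150)&(hsv[...,2]>100)
m=np.zeros_like(red);m[60:130,250:340]=1
ys,xs=np.where(red&m);print('red',xs.min(),xs.max(),ys.min(),ys.max())
print('cap',back(f,[((xs.min()+xs.max())/2,(ys.min()+ys.max())/2)],114))
print(proj(f,[[430,172,8],[430,172,114]]))
print('mat',back(f,[(260,96),(331,96),(296,60),(296,133)],8))
print('wall',back(f,[(248,0),(420,106),(600,215)],0))
c=back(f,[(369,138),(415,118),(438,186),(394,205)],8);print('tray',c,c.mean(0))
print('blue cap',back(f,[(176,86)],106),'tin',back(f,[(321,215)],58))
E
```

```text
red 271 312 71 113
cap [[432.3 178.1 114. ]]
[[295.9 100.2]
 [289.4  97.9]]
mat [[380.3 177.8   8. ]
 [478.6 177.6   8. ]
 [430.9 224.7   8. ]
 [429.5 126.9   8. ]]
wall [[367.5 302.2   0. ]
 [605.7 164.9   0. ]
 [913.7   0.5   0. ]]
tray [[533.3 120.    8. ]
 [597.3 148.3   8. ]
 [639.1  49.8   8. ]
 [575.   20.4   8. ]] [586.2  84.6   8. ]
blue cap [[305.2 185.8 106. ]] tin [[464.7  21.4  58. ]]
```

```bash
python3 - <<'E'
from h import *
f=grab('scene');np.set_printoptions(precision=1,suppress=True)
im=f['image']
for P in ([460,248],[606,165],[760,82]):
    p=proj(f,[[*P,z] for z in range(0,301,50)]);print(p.round().astype(int).tolist())
    for q in p: cv2.circle(im,tuple(int(v) for v in q.round()),1,(0,255,255),-1)
cv2.imwrite('pics/c2.png',cv2.resize(cv2.convertScaleAbs(im[20:220,180:480],alpha=2,beta=30),None,fx=2.6,fy=2.6))
E
```

```text
[[248, 176], [246, 162], [245, 148], [243, 133], [241, 118], [239, 102], [237, 86]]
[[300, 176], [299, 163], [298, 148], [298, 133], [297, 118], [296, 102], [295, 85]]
[[354, 176], [355, 162], [355, 148], [355, 133], [355, 117], [356, 101], [356, 85]]
```

View pics/c2.png

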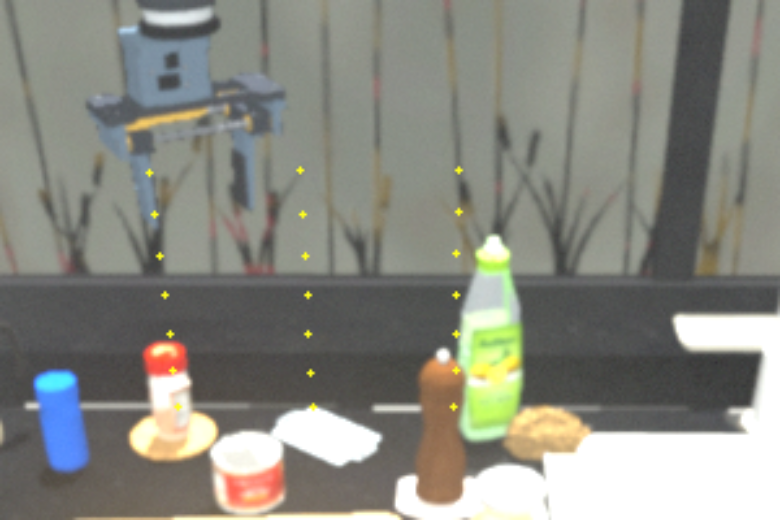

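>>> send_rows(targets="0.02 -0.005 0 0 0 -7 100; 0.04 -0.01 0 0 0 -14 100; 0.055 -0.015 0 0 0 -21 100; 0.07 -0.02 0 0 0 -28 100; 0.08 -0.025 0 0 0 -35 100; 0.088 -0.028 0 0 0 -42 100; 0.088 -0.028 0 0 0 -49 100; 0.088 -0.028 0 0 0 -56 100; 0.088 -0.028 0 0 0 -63 100; 0.088 -0.028 0 0 0 -70 100; 0.088 -0.028 0 0 0 -75 100; 0.088 -0.028 0 0 0 -75 100")

```text
time_s: 1.98
ee_pos: [432.5, 177.3, 279.4]
ee_rot: [-179.9, -0.1, 165.0]
force: [-0.1, 0.9, 0.3]
gripper_width: 91.1
gripper_force: 0.0
```

>>> send_rows(targets="0 0 0 0 0 -7 100; 0 0 0 0 0 -14 100; 0 0 0 0 0 -21 100; 0 0 0 0 0 -28 100; 0 0 0 0 0 -35 100; 0 0 0 0 0 -42 100; 0 0 0 0 0 -49 100; 0 0 0 0 0 -56 100; 0 0 0 0 0 -63 100; 0 0 0 0 0 -70 100; 0 0 0 0 0 -75 100; 0 0 0 0 0 -75 100")

```text
time_s: 2.98
ee_pos: [432.4, 177.5, 279.8]
ee_rot: [180.0, -0.1, -120.1]
force: [1.1, 0.1, -0.8]
gripper_width: 91.2
gripper_force: 0.0
```

```bash
python3 - <<'E'
from h import *
np.set_printoptions(precision=1,suppress=True)
s=env.state();print(s['ee_pos'],s['ee_rot'],s['qpos'])
f=grab('wrist','w2');print(f['eye'],proj(f,[[432,178,114],[430,176,8],[645,-89,8]]))
E
```

```text
[432.4 177.5 279.8] [ 180.    -0.1 -120.1] [  20.9    5.8   93.2   -0.    81.1 -129. ]
[396.4 115.6 473.6] [[317.7 173.7]
 [318.2 157.5]
 [ 89.7  72. ]]
```

View pics/w2.png

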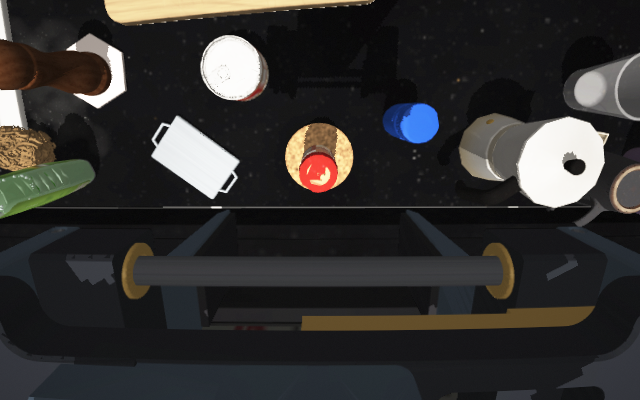

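>>> send_rows(targets="0 0 0.03 0 0 0 100; 0 0 0.065 0 0 0 100; 0 0 0.1 0 0 0 100; 0 0 0.135 0 0 0 100; 0 0 0.165 0 0 0 100; 0 0 0.185 0 0 0 100; 0 0 0.195 0 0 0 100; 0 0 0.2 0 0 0 100; 0 0 0.2 0 0 0 100; 0 0 0.2 0 0 0 70; 0 0 0.2 0 0 0 60; 0 0 0.2 0 0 0 55", grip_force=15)

```text
time_s: 4.03
ee_pos: [432.8, 178.3, 81.6]
ee_rot: [-179.9, 0.1, -120.0]
force: [-0.1, 0.5, 0.8]
gripper_width: 74.2
gripper_force: 0.0
```

>>> send_rows(targets="0 0 0 0 0 0 40; 0 0 0 0 0 0 30; 0 0 0 0 0 0 20; 0 0 0 0 0 0 20; 0 0 0 0 0 0 20; 0 0 0 0 0 0 20; 0 0 0 0 0 0 20; 0 0 0 0 0 0 20", grip_force=15)

```text
time_s: 4.7
ee_pos: [432.1, 178.1, 80.8]
ee_rot: [-180.0, 0.0, -120.0]
force: [-0.6, -0.1, 3.5]
gripper_width: 43.9
gripper_force: 15.0
```

>>> send_rows(targets="0 0 -0.01 0 0 0 20; 0 0 -0.025 0 0 0 20; 0 0 -0.045 0 0 0 20; 0 -0.01 -0.06 0 0 0 20; 0 -0.03 -0.06 0 0 0 20; 0 -0.055 -0.06 0 0 0 20; 0.002 -0.08 -0.06 0 0 0 20; 0.004 -0.105 -0.06 0 0 0 20; 0.004 -0.13 -0.06 0 0 0 20; 0.004 -0.155 -0.06 0 0 0 20; 0.004 -0.17 -0.06 0 0 0 20; 0.004 -0.18 -0.06 0 0 0 20")

```text
time_s: 5.7
ee_pos: [587.2, 83.4, 139.9]
ee_rot: [180.0, -0.0, -120.1]
force: [0.7, 0.4, -1.0]
gripper_width: 43.9
gripper_force: 15.0
```

>>> send_rows(targets="0 0 0 0 0 0 20; 0 0 0.015 0 0 0 20; 0 0 0.03 0 0 0 20; 0 0 0.045 0 0 0 20; 0 0 0.053 0 0 0 20; 0 0 0.057 0 0 0 20; 0 0 0.0595 0 0 0 20; 0 0 0.0595 0 0 0 20; 0 0 0.0595 0 0 0 20")

```text
time_s: 6.45
ee_pos: [586.3, 84.8, 81.9]
ee_rot: [-179.9, 0.1, -120.0]
force: [-0.4, 0.7, -1.2]
gripper_width: 43.8
gripper_force: 15.0
```

>>> send_rows(targets="0 0 0.001 0 0 0 48; 0 0 0.001 0 0 0 52; 0 0 0.001 0 0 0 60; 0 0 0.001 0 0 0 80; 0 0 0.001 0 0 0 100; 0 0 0.001 0 0 0 100; 0 0 -0.02 0 0 0 100; 0 0 -0.055 0 0 0 100; 0 0 -0.095 0 0 0 100; 0 0 -0.135 0 0 0 100; 0 0 -0.17 0 0 0 100; 0 0 -0.2 0 0 0 100")

```text
time_s: 7.45
ee_pos: [586.2, 84.6, 284.4]
ee_rot: [-179.9, 0.1, -120.0]
force: [0.7, -1.2, -0.2]
gripper_width: 91.2
gripper_force: 0.0
```

```bash
python3 - <<'E'
from h import *
np.set_printoptions(precision=1,suppress=True)
s=env.state();print(s['ee_pos'],s['qpos'])
f=grab('wrist','w3');print(f['eye'],proj(f,[[645,-89,8],[619,-265,8],[587,85,114]]))
E
```

```text
[586.2  84.6 284.4] [   7.1   17.5   77.5   -0.    84.8 -142.9]
[549.4  22.3 478. ] [[218.2  71.4]
 [161.  -60.5]
 [317.3 173. ]]
```

View pics/w3.png

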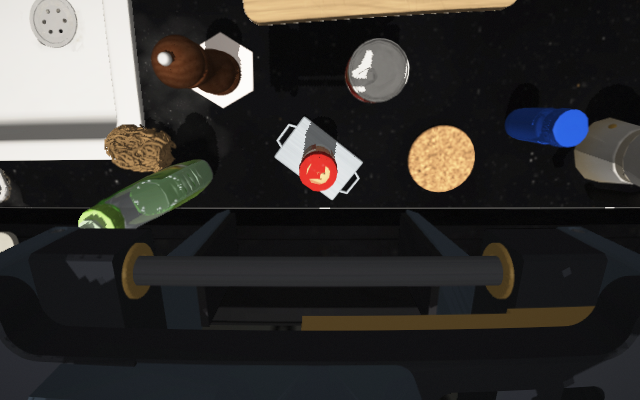

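>>> send_rows(targets="0.01 -0.007 0 0 0 7 100; 0.025 -0.017 0 0 0 14 100; 0.04 -0.027 0 0 0 21 100; 0.055 -0.038 0 0 0 28 100; 0.07 -0.05 0 0 0 35 100; 0.087 -0.06 0 0 0 42 100; 0.105 -0.072 0 0 0 49 100; 0.12 -0.083 0 0 0 56 100; 0.135 -0.094 0 0 0 63 100; 0.15 -0.104 0 0 0 70 100; 0.165 -0.113 0 0 0 77 100; 0.176 -0.121 0 0 0 80 100")

```text
time_s: 8.5
ee_pos: [602.4, -129.8, 280.8]
ee_rot: [-180.0, -0.0, 159.7]
force: [0.2, 0.5, -0.5]
gripper_width: 91.0
gripper_force: 0.0
```

>>> send_rows(targets="-0.008 -0.016 0 0 0 7 100; -0.016 -0.033 0 0 0 14 100; -0.024 -0.05 0 0 0 21 100; -0.032 -0.068 0 0 0 28 100; -0.04 -0.086 0 0 0 35 100; -0.048 -0.105 0 0 0 42 100; -0.056 -0.123 0 0 0 49 100; -0.064 -0.142 0 0 0 56 100; -0.073 -0.16 0 0 0 63 100; -0.081 -0.178 0 0 0 70 100; -0.0885 -0.1935 0 0 0 70 100; -0.0885 -0.1935 0 0 0 70 100")

```text
time_s: 9.5
ee_pos: [619.3, -343.8, 279.8]
ee_rot: [-179.9, 0.1, 89.8]
force: [-1.2, -0.3, -0.4]
gripper_width: 91.1
gripper_force: 0.0
```

```bash
python3 - <<'E'
from h import *
np.set_printoptions(precision=1,suppress=True)
s=env.state();print(s['ee_pos'],s['ee_rot'],s['qpos'])
f=grab('wrist','w4');print(f['eye'],proj(f,[[645,-89,8],[619,-265,8],[619,-265,118]]))
E
```

```text
[ 619.3 -343.8  279.8] [-179.9    0.1   89.8] [-29.9  29.5  59.4  -0.1  91.2 -29.7]
[ 619.5 -271.8  473.4] [[337.3 -38. ]
 [317.4 102.8]
 [317.2 101.3]]
```

View pics/w4.png

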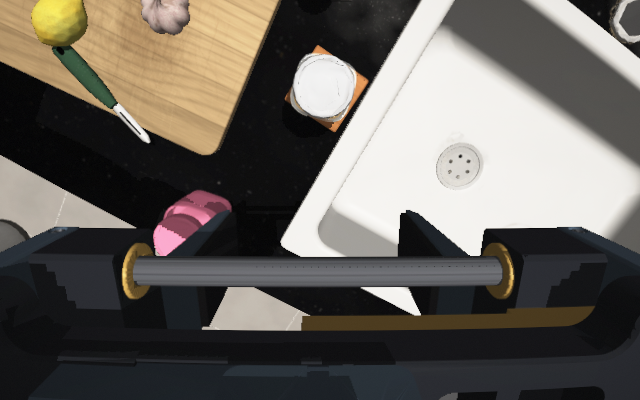

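```bash
python3 - <<'E'
from h import *
np.set_printoptions(precision=1,suppress=True)
f=grab('wrist')
hsv=cv2.cvtColor(f['image'],cv2.COLOR_BGR2HSV)
m=((hsv[...,1]<60)&(hsv[...,2]>110)).astype(np.uint8); m[:,362:]=0;m[:, :285]=0;m[:45]=0;m[125:]=0
n,l,st,ce=cv2.connectedComponentsWithStats(m);i=1+st[1:,4].argmax();print(st[i],ce[i])
x,y,w,h,_=st[i];print('lid',back(f,[(x,y+h/2),(x+w,y+h/2),(x+w/2,y),(x+w/2,y+h),(x+w/2,y+h/2)],118))
c=back(f,[(318,46),(367,81),(332,130),(286,95)],8);print('board',c,c.mean(0),np.linalg.norm(c-np.roll(c,1,0),axis=1))
from pathlib import Path
im=cv2.imread('pics/w3.png')
hsv=cv2.cvtColor(im,cv2.COLOR_BGR2HSV)
f3=dict(f);  # pose of w3 camera
f3['eye']=[549.4,22.3,478.]; f3['attitude']=(R.from_euler('z',-209.8,degrees=True)*R.from_euler('xyz',f['attitude'],degrees=True)).as_euler('xyz',degrees=True)
m=((hsv[...,0]>5)&(hsv[...,0]<25)&(hsv[...,1]>60)&(hsv[...,2]>120)).astype(np.uint8);m[:,:400]=0;m[:,480:]=0;m[:115]=0;m[200:]=0
n,l,st,ce=cv2.connectedComponentsWithStats(m);i=1+st[1:,4].argmax();print(st[i],'mat',back(f3,[ce[i]],8))
print('hex',back(f3,[(221,33),(253,51),(255,88),(222,107)],8),'tray spice',back(f3,[(319,172)],114))
E
python3 -c "
import cv2
a=cv2.imread('pics/w4.png')[30:150,260:400];b=cv2.imread('pics/w3.png')[20:120,140:270]
cv2.imwrite('pics/c4.png',cv2.hconcat([cv2.resize(a,(560,480)),cv2.resize(b,(624,480))])[:, :1184][:, :]) if 0 else cv2.imwrite('pics/c4.png',cv2.hconcat([cv2.resize(a,(400,343)),cv2.resize(b,(400,343))]))"
```

```text
[ 290   55   66   69 3372] [323.1  88.1]
lid [[ 590.3 -250.6  118. ]
 [ 659.8 -250.6  118. ]
 [ 624.9 -216.4  118. ]
 [ 625.1 -286.4  118. ]
 [ 625.  -250.6  118. ]]
board [[ 619.9 -188.3    8. ]
 [ 687.1 -233.3    8. ]
 [ 639.6 -299.8    8. ]
 [ 575.6 -251.8    8. ]] [ 630.5 -243.3    8. ] [77.4 80.8 81.6 80. ]
[ 408  126   67   66 3483] mat [[427.3 173.7   8. ]]
hex [[ 612.7 -129.3    8. ]
 [ 587.6  -87.8    8. ]
 [ 611.1  -45.4    8. ]
 [ 665.4  -47.2    8. ]] tray spice [[583.2  84.1 114. ]]
```

View pics/c4.png

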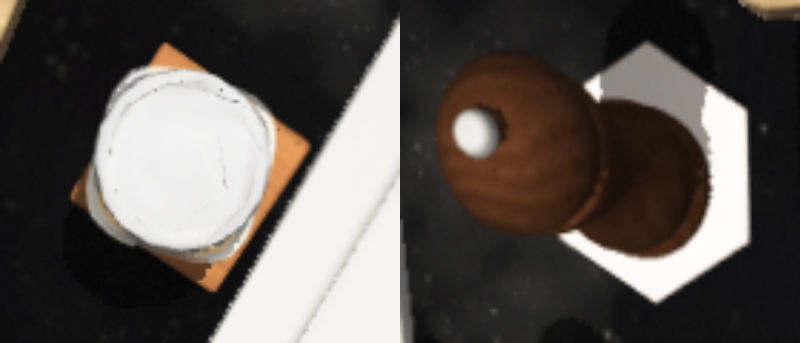

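```bash
python3 - <<'E'
from h import *
np.set_printoptions(precision=1,suppress=True)
f=grab('wrist')
c=back(f,[(317.8,44.7),(368.5,81.5),(334.6,132.2),(284.5,97.5)],8);print('board',c.mean(0),np.linalg.norm(c-np.roll(c,1,0),axis=1))
print('lid',back(f,[(324.2,86)],118))
f3=dict(f);f3['eye']=[549.4,22.3,478.]; f3['attitude']=(R.from_euler('z',-209.8,degrees=True)*R.from_euler('xyz',f['attitude'],degrees=True)).as_euler('xyz',degrees=True)
c=back(f3,[(220.3,32.2),(252.8,51.2),(253.8,90.6),(223.5,108)],8)
print('hex',c,(c[0]+c[3])/2) ; s=np.linalg.norm
from scipy.optimize import least_squares
def r(p): return np.concatenate([c[i,:2]-p[:2]-50*np.array([np.cos(p[2]-i*np.pi/3),np.sin(p[2]-i*np.pi/3)]) for i in range(4)])
b=min((least_squares(r,[640,-90,a]) for a in np.arange(0,6.3,.5)),key=lambda q:q.cost);print(b.x,b.cost**.5)
E
```

```text
board [ 631.5 -243.3    8. ] [82.7 84.1 82.8 84.7]
lid [[ 626.3 -245.8  118. ]]
hex [[ 612.9 -130.7    8. ]
 [ 587.9  -87.9    8. ]
 [ 614.3  -43.4    8. ]
 [ 664.1  -45.     8. ]] [638.5 -87.9   8. ]
[638.4 -87.8  -2.1] 0.9006711077040586
```

>>> send_rows(targets="0.03 0.002 0 0 0 0 100; 0.06 0.004 0 0 0 0 100; 0.085 0.006 0.02 0 0 0 100; 0.0975 0.007 0.05 0 0 0 100; 0.0975 0.007 0.08 0 0 0 100; 0.0975 0.007 0.115 0 0 0 100; 0.0975 0.007 0.145 0 0 0 100; 0.0975 0.007 0.17 0 0 0 100; 0.0975 0.007 0.185 0 0 0 100; 0.0975 0.007 0.195 0 0 0 100; 0.0975 0.007 0.201 0 0 0 100; 0.0975 0.007 0.201 0 0 0 100", grip_force=30)

```text
time_s: 10.65
ee_pos: [626.4, -242.1, 79.6]
ee_rot: [-179.9, -0.0, 90.0]
force: [0.6, 0.2, -0.7]
gripper_width: 91.2
gripper_force: 0.0
```

>>> send_rows(targets="0 0 0 0 0 0 90; 0 0 0 0 0 0 85; 0 0 0 0 0 0 80; 0 0 0 0 0 0 70; 0 0 0 0 0 0 60; 0 0 0 0 0 0 60; 0 0 0 0 0 0 60; 0 0 0 0 0 0 60")

```text
time_s: 11.32
ee_pos: [626.5, -243.2, 81.1]
ee_rot: [180.0, 0.0, 90.0]
force: [-2.2, -0.1, 5.8]
gripper_width: 65.0
gripper_force: 30.0
```

>>> send_rows(targets="0 0 -0.003 0 0 0 60; 0 0 -0.008 0 0 0 60; 0 0 -0.015 0 0 0 60; 0 0 -0.025 0 0 0 60; 0 0 -0.035 0 0 0 60; 0 0 -0.04 0 0 0 60; 0 0 -0.04 0 0 0 60; 0 0 -0.04 0 0 0 60")

```text
time_s: 11.98
ee_pos: [626.9, -243.1, 120.8]
ee_rot: [179.9, 0.0, 90.0]
force: [-0.1, -0.2, -5.4]
gripper_width: 65.1
gripper_force: 30.0
```

```bash
python3 - <<'E'
from h import *
s=env.state();print(s['gripper_width'],s['ee_pos'],s['force'],s['torque'])
f=grab('scene');c=grab('side')
cv2.imwrite('pics/c5.png',cv2.hconcat([cv2.resize(f['image'][160:280,310:440],(390,360),interpolation=2),cv2.resize(c['image'][150:270,280:410],(390,360),interpolation=2)]))
E
```

```text
65.10223298575318 [ 626.92277304 -243.0681796   120.82757287] [-0.09762003 -0.21700769 -5.35264502] [ 0.11521821  0.02440412 -0.03217313]
```

View pics/c5.png

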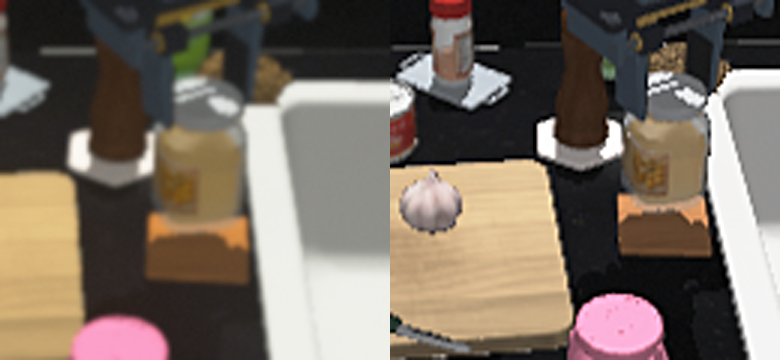

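```bash
python3 - <<'E'
from h import *
np.set_printoptions(precision=1,suppress=True)
f=grab('scene');c=grab('side');s=env.state();print(s['torque'])
print(back(f,[(379,192)],158),back(c,[(374,180.7)],158))
for z in (f,c): print(proj(z,[[626.5,-243,158],[626.5,-243,48],[660,-227,122],[660,-259,122],[593,-227,122],[593,-259,122]]))
g=grab('wrist')
cv2.imwrite('pics/c6.png',cv2.hconcat([cv2.resize(f['image'][165:255,340:420],(400,450),interpolation=2),cv2.resize(c['image'][160:250,340:420],(400,450),interpolation=2)]))
E
```

```text
[-0.  0.  0.]
[[ 631.9 -249.3  158. ]] [[ 626.  -253.3  158. ]]
[[375.7 191.4]
 [373.9 228.3]
 [383.  197.3]
 [390.2 203.4]
 [359.9 204.4]
 [366.8 210.8]]
[[371.8 178.9]
 [369.5 212.1]
 [377.3 183.8]
 [384.5 189.3]
 [357.4 191. ]
 [364.4 196.8]]
```

View pics/c6.png

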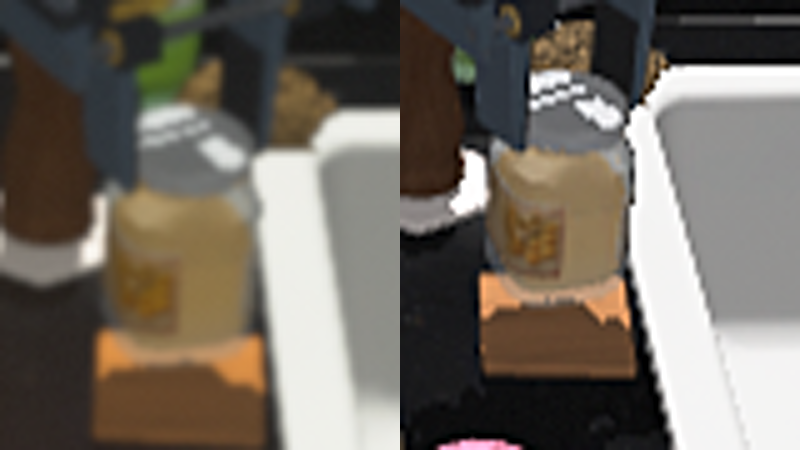

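>>> send_rows(targets="0 0 -0.01 0 0 0 60; 0 0 -0.03 0 0 0 60; 0 0 -0.055 0 0 0 60; 0 0 -0.08 0 0 0 60; 0 0 -0.105 0 0 0 60; 0 0 -0.13 0 0 0 60; 0 0 -0.15 0 0 0 60; 0 0 -0.16 0 0 0 60; 0 0 -0.16 0 0 0 60")

```text
time_s: 12.98
ee_pos: [627.8, -243.4, 283.7]
ee_rot: [179.7, 0.1, 90.0]
force: [-0.2, 0.1, -4.5]
gripper_width: 64.8
gripper_force: 30.0
```

>>> send_rows(targets="0.007 -0.003 0 0 0 -7 60; 0.02 -0.01 0 0 0 -14 60; 0.038 -0.018 0 0 0 -21 60; 0.056 -0.027 0 0 0 -28 60; 0.075 -0.036 0 0 0 -35 60; 0.094 -0.045 0 0 0 -42 60; 0.113 -0.055 0 0 0 -49 60; 0.132 -0.064 0 0 0 -56 60; 0.151 -0.073 0 0 0 -63 60; 0.17 -0.082 0 0 0 -70 60; 0.189 -0.091 0 0 0 -77 60; 0.207 -0.1 0 0 0 -77 60")

```text
time_s: 13.98
ee_pos: [525.1, -34.9, 278.5]
ee_rot: [-180.0, -0.2, 167.2]
force: [-0.1, -0.4, -4.5]
gripper_width: 65.1
gripper_force: 30.0
```

>>> send_rows(targets="0.013 0.016 0 0 0 -7 60; 0.027 0.033 0 0 0 -14 60; 0.041 0.05 0 0 0 -21 60; 0.055 0.068 0 0 0 -28 60; 0.069 0.085 0 0 0 -35 60; 0.083 0.103 0 0 0 -42 60; 0.097 0.12 0 0 0 -49 60; 0.111 0.138 0 0 0 -56 60; 0.125 0.155 0 0 0 -63 60; 0.135 0.168 0 0 0 -70 60; 0.144 0.179 0 0 0 -73 60; 0.144 0.179 0 0 0 -73 60")

```text
time_s: 14.98
ee_pos: [424.5, 172.6, 278.8]
ee_rot: [179.8, -0.1, -119.8]
force: [-0.5, 0.2, -4.4]
gripper_width: 65.3
gripper_force: 30.0
```

```bash
python3 - <<'E'
from h import *
np.set_printoptions(precision=1,suppress=True)
s=env.state();print(s['ee_pos'],s['ee_rot'],s['gripper_width'])
f=grab('wrist','w7')
print(proj(f,[[429,175,8],[432,174,318-40],[638,-88,8]]))
E
```

```text
[424.5 172.6 278.8] [ 179.8   -0.1 -119.8] 65.26542666934303
[[315.  162.2]
 [308.2 231.4]
 [ 90.7  74.5]]
```

View pics/w7.png

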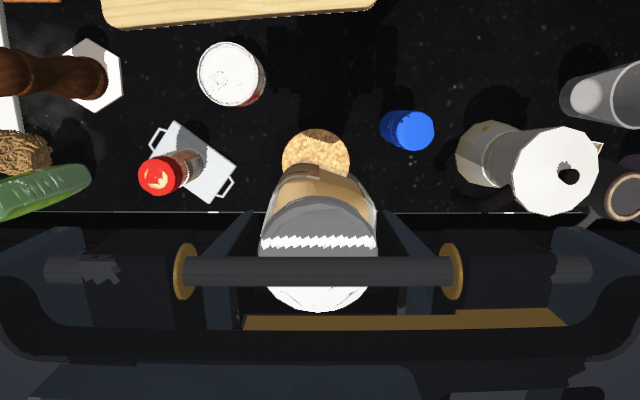

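```bash
python3 - <<'E'
from h import *
np.set_printoptions(precision=1,suppress=True)
f=grab('wrist')
print('lid',back(f,[(318,255),(318,312),(318,198),(258,250),(378,250)],316),env.state()['ee_pos'])
print('mat',back(f,[(282,162),(350,162),(316,128)],8))
E
```

```text
lid [[426.7 174.3 316. ]
 [444.  204.4 316. ]
 [411.1 147.2 316. ]
 [452.6 156.1 316. ]
 [397.9 187.6 316. ]] [425.9 170.4 279.1]
mat [[471.4 149.    8. ]
 [386.  198.    8. ]
 [404.5 131.5   8. ]]
```

>>> send_rows(targets="0 0 0.01 0 0 0 60; 0 -0.001 0.03 0 0 0 60; 0 -0.0015 0.055 0 0 0 60; 0 -0.0015 0.08 0 0 0 60; 0 -0.0015 0.105 0 0 0 60; 0 -0.0015 0.13 0 0 0 60; 0 -0.0015 0.155 0 0 0 60; 0 -0.0015 0.172 0 0 0 60; 0 -0.0015 0.184 0 0 0 60; 0 -0.0015 0.192 0 0 0 60; 0 -0.0015 0.197 0 0 0 60; 0 -0.0015 0.199 0 0 0 60")

```text
time_s: 16.08
ee_pos: [427.9, 169.4, 81.0]
ee_rot: [180.0, -0.1, -120.0]
force: [-3.6, -1.8, 8.3]
gripper_width: 64.7
gripper_force: 30.0
```

>>> send_rows(targets="0 0 0 0 0 0 60; 0 0 0 0 0 0 60; 0 0 0 0 0 0 60")

```text
time_s: 16.33
ee_pos: [428.6, 170.3, 81.7]
ee_rot: [-179.9, 0.1, -120.0]
force: [0.6, -0.6, -3.8]
gripper_width: 65.4
gripper_force: 30.0
```

>>> send_rows(targets="0 0 0.0015 0 0 0 60; 0 0 0.0015 0 0 0 60; 0 0 0.0015 0 0 0 73; 0 0 0.0015 0 0 0 76; 0 0 0.0015 0 0 0 85; 0 0 0.0015 0 0 0 100; 0 0 0.0015 0 0 0 100; 0 0 0.0015 0 0 0 100")

```text
time_s: 17.0
ee_pos: [428.0, 170.2, 79.7]
ee_rot: [-180.0, 0.0, -120.0]
force: [0.3, -0.1, -0.3]
gripper_width: 90.6
gripper_force: 0.0
```

>>> send_rows(targets="0 0 -0.01 0 0 0 100; 0 0 -0.03 0 0 0 100; 0 0 -0.065 0 0 0 100; 0 0 -0.1 0 0 0 100; 0 0 -0.135 0 0 0 100; 0 0 -0.17 0 0 0 100; 0 0 -0.195 0 0 0 100; 0 0 -0.2 0 0 0 100; 0 0 -0.2 0 0 0 100")

```text
time_s: 17.75
ee_pos: [428.8, 170.4, 281.3]
ee_rot: [-179.8, 0.2, -120.0]
force: [0.6, 0.4, -0.1]
gripper_width: 91.4
gripper_force: 0.0
```

```bash
python3 - <<'E'
from h import *
np.set_printoptions(precision=1,suppress=True)
f=grab('wrist','w8');print(env.state()['ee_pos'])
print(proj(f,[[429,174.5,118],[429,174.5,8]]))
E
```

```text
[427.8 170.1 279.5]
[[319.4 176.5]
 [319.2 160.7]]
```

View pics/w8.png

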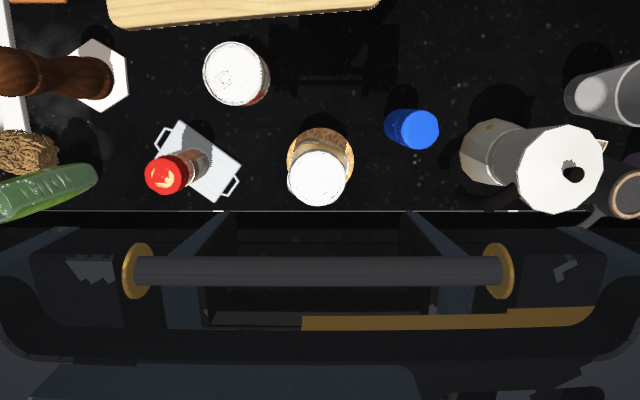

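>>> send_rows(targets="0.004 -0.01 -0.005 0 0 7 100; 0.01 -0.025 -0.01 0 0 14 100; 0.015 -0.038 -0.015 0 0 21 100; 0.02 -0.052 -0.02 0 0 28 100; 0.026 -0.066 -0.02 0 0 35 100; 0.031 -0.08 -0.02 0 0 42 100; 0.037 -0.094 -0.02 0 0 49 100; 0.042 -0.108 -0.02 0 0 56 100; 0.048 -0.122 -0.02 0 0 63 100; 0.053 -0.136 -0.02 0 0 70 100; 0.058 -0.148 -0.02 0 0 77 100; 0.061 -0.155 -0.02 0 0 77 100")

```text
time_s: 18.8
ee_pos: [531.4, 38.7, 296.9]
ee_rot: [-179.9, -0.2, 162.8]
force: [-0.3, -0.0, -0.1]
gripper_width: 91.3
gripper_force: 0.0
```

>>> send_rows(targets="-0.012 -0.008 0 0 0 7 100; -0.025 -0.017 0 0 0 14 100; -0.038 -0.026 0 0 0 21 100; -0.051 -0.035 0 0 0 28 100; -0.064 -0.044 0 0 0 35 100; -0.077 -0.053 0 0 0 42 100; -0.09 -0.062 0 0 0 49 100; -0.103 -0.071 0 0 0 56 100; -0.116 -0.079 0 0 0 63 100; -0.128 -0.087 0 0 0 70 100; -0.137 -0.094 0 0 0 73 100; -0.137 -0.094 0 0 0 73 100")

```text
time_s: 19.8
ee_pos: [635.5, -91.5, 297.0]
ee_rot: [-179.8, 0.0, 90.0]
force: [0.1, -0.8, -0.3]
gripper_width: 91.1
gripper_force: 0.0
```

```bash
python3 - <<'E'
from h import *
np.set_printoptions(precision=1,suppress=True)
f=grab('wrist','w9');print(env.state()['ee_pos'],env.state()['ee_rot'])
print(proj(f,[[638,-88,178],[638,-88,8]]))
E
```

```text
[634.8 -90.5 297.4] [-179.8   -0.    90.2]
[[320.6 179.5]
 [319.9 155.2]]
```

View pics/w9.png

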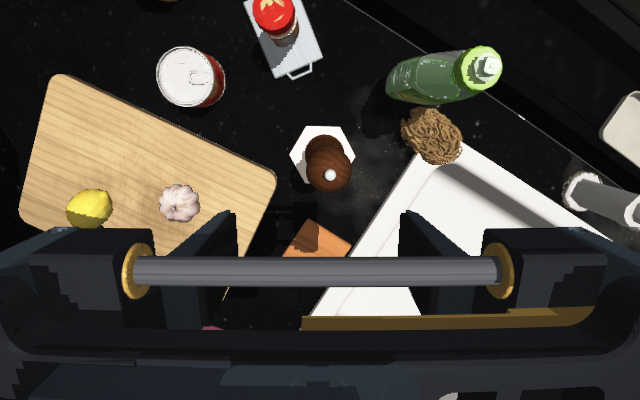

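```bash
python3 - <<'E'
from h import *
np.set_printoptions(precision=1,suppress=True)
f=grab('wrist');im=f['image'];hsv=cv2.cvtColor(im,cv2.COLOR_BGR2HSV)
w=((hsv[...,1]<60)&(hsv[...,2]>110)).astype(np.uint8)
k=w.copy();k[:165]=0;k[185:]=0;k[:,:320]=0;k[:,342:]=0
n,l,st,ce=cv2.connectedComponentsWithStats(k);i=1+st[1:,4].argmax();print(st[i],'knob',ce[i],back(f,[ce[i]],177))
h=w.copy();h[:115]=0;h[195:]=0;h[:,:280]=0;h[:,365:]=0;
n,l,st,ce=cv2.connectedComponentsWithStats(h);i=1+st[1:,4].argmax();print(st[i])
P=np.argwhere(l==i)[:,::-1].astype(np.float32);c=cv2.convexHull(P).reshape(-1,2);Q=back(f,c,8)[:,:2]
print('hex minrect',cv2.minAreaRect(Q.astype(np.float32)),cv2.minEnclosingCircle(Q.astype(np.float32)))
# brown mill head
m=((hsv[...,0]<15)&(hsv[...,1]>80)&(hsv[...,2]<140)&(hsv[...,2]>15)).astype(np.uint8);m[:130]=0;m[195:]=0;m[:,:300]=0;m[:,360:]=0
n,l,st,ce=cv2.connectedComponentsWithStats(m);i=1+st[1:,4].argmax();print(st[i])
for y in range(134,194,6):
    r=np.where(l[y]==i)[0];print(y,r.min() if len(r) else 0,r.max() if len(r) else 0)
E
```

```text
[325 170  12  12 109] knob [330.6 175.6] [[647.2 -83.1 177. ]]
[ 290  127   66   57 1124]
hex minrect ((636.2750854492188, -78.732421875), (88.2825698852539, 77.37997436523438), 26.181344985961914) ((640.88623046875, -87.84677124023438), 49.15394973754883)
[ 306  136   47   58 2005]
134 0 0
140 313 337
146 308 341
152 306 344
158 306 347
164 308 350
170 307 352
176 307 351
182 310 349
188 314 343
```

>>> send_rows(targets="0.007 0.011 0.01 0 0 0 100; 0.007 0.011 0.03 0 0 0 100; 0.007 0.011 0.055 0 0 0 100; 0.007 0.011 0.08 0 0 0 100; 0.007 0.011 0.105 0 0 0 100; 0.007 0.011 0.13 0 0 0 100; 0.007 0.011 0.15 0 0 0 100; 0.007 0.011 0.163 0 0 0 100; 0.007 0.011 0.168 0 0 0 100; 0.007 0.011 0.168 0 0 0 80; 0.007 0.011 0.168 0 0 0 65; 0.007 0.011 0.168 0 0 0 60", grip_force=20)

```text
time_s: 20.9
ee_pos: [647.1, -82.9, 132.9]
ee_rot: [179.9, 0.0, 90.1]
force: [-0.2, -0.1, 0.6]
gripper_width: 73.9
gripper_force: 0.0
```

>>> send_rows(targets="0 0 0 0 0 0 55; 0 0 0 0 0 0 50; 0 0 0 0 0 0 45; 0 0 0 0 0 0 35; 0 0 0 0 0 0 35; 0 0 0 0 0 0 35; 0 0 0 0 0 0 35; 0 0 0 0 0 0 35")

```text
time_s: 21.57
ee_pos: [646.2, -83.2, 131.7]
ee_rot: [180.0, -0.0, 90.0]
force: [-0.5, 0.3, -0.6]
gripper_width: 38.6
gripper_force: 18.1
```

>>> send_rows(targets="0 0 0 0 0 0 35; 0 0 0 0 0 0 35; 0 0 0 0 0 0 35")

```text
time_s: 21.82
ee_pos: [646.3, -83.2, 131.7]
ee_rot: [180.0, 0.0, 90.0]
force: [-1.2, 0.1, 0.4]
gripper_width: 38.9
gripper_force: 18.1
```

```bash
python3 - <<'E'
from h import *
np.set_printoptions(precision=2,suppress=True)
s=env.state();print(s['ee_pos'],s['force'],s['torque'],s['gripper_width'],s['gripper_force'])
for n in('scene','side'):
    f=grab(n);hsv=cv2.cvtColor(f['image'],cv2.COLOR_BGR2HSV)
    p=proj(f,[[646,-84,8],[646,-84,70],[646,-84,120],[646,-84,178]]);print(n,p)
    m=((hsv[...,0]<15)&(hsv[...,1]>90)&(hsv[...,2]<140)&(hsv[...,2]>20))
    for y in range(int(p[2,1]),int(p[0,1])+8,4):
        r=np.where(m[y,330:370])[0];print(y,r+330 if len(r)<3 else (r.min()+330,r.max()+330,len(r)))
E
```

```text
[646.25 -83.22 131.74] [-1.22  0.14  0.4 ] [-0.03 -0.02  0.01] 38.93053249475581 18.136452888138592
scene [[349.25 208.72]
 [349.47 190.14]
 [349.66 174.42]
 [349.88 155.32]]
174 (np.int64(341), np.int64(356), 16)
178 (np.int64(343), np.int64(355), 13)
182 (np.int64(343), np.int64(354), 12)
186 (np.int64(343), np.int64(355), 12)
190 (np.int64(342), np.int64(357), 16)
194 (np.int64(340), np.int64(358), 19)
198 (np.int64(340), np.int64(358), 18)
202 (np.int64(341), np.int64(357), 17)
206 (np.int64(341), np.int64(357), 17)
210 (np.int64(341), np.int64(356), 16)
214 []
side [[343.48 194.52]
 [343.91 177.77]
 [344.28 163.58]
 [344.72 146.31]]
163 (np.int64(337), np.int64(351), 15)
167 (np.int64(338), np.int64(350), 13)
171 (np.int64(338), np.int64(365), 13)
175 (np.int64(337), np.int64(350), 14)
179 (np.int64(336), np.int64(351), 16)
183 (np.int64(335), np.int64(351), 17)
187 (np.int64(335), np.int64(351), 17)
191 (np.int64(336), np.int64(351), 16)
195 (np.int64(335), np.int64(351), 17)
199 []
```

>>> send_rows(targets="0 0 0 0 0 0 25; 0 0 0 0 0 0 25; 0 0 0 0 0 0 25; 0 0 -0.002 0 0 0 25; 0 0 -0.005 0 0 0 25; 0 0 -0.01 0 0 0 25; 0 0 -0.018 0 0 0 25; 0 0 -0.025 0 0 0 25; 0 0 -0.03 0 0 0 25; 0 0 -0.03 0 0 0 25; 0 0 -0.03 0 0 0 25", grip_force=20)

```text
time_s: 22.83
ee_pos: [646.4, -83.3, 162.3]
ee_rot: [179.9, 0.0, 90.0]
force: [-0.5, 0.5, -2.0]
gripper_width: 39.1
gripper_force: 17.7
```

```bash
cat > mill.py <<'E'
from h import *
np.set_printoptions(precision=2,suppress=True)
s=env.state();print(s['ee_pos'],s['force'],s['torque'],s['gripper_width'],s['gripper_force'])
x,y,z=s['ee_pos'];b=z-124
for n in('scene','side'):
    f=grab(n);hsv=cv2.cvtColor(f['image'],cv2.COLOR_BGR2HSV)
    p=proj(f,[[x,y,b],[x,y,b+70],[x,y,b+120]]);print(n,p.round(1).tolist())
    m=((hsv[...,0]<15)&(hsv[...,1]>90)&(hsv[...,2]<140)&(hsv[...,2]>20))
    c=int(p[0,0])
    for yy in range(int(p[2,1]),int(p[0,1])+12,4):
        r=np.where(m[yy,c-16:c+18])[0]+c-16;print(yy,(r.min(),r.max(),len(r)) if len(r) else 0,end='; ')
    print()
E
python3 mill.py
```

```text
[646.44 -83.27 162.32] [-0.53  0.49 -1.99] [ 0.    0.06 -0.06] 39.141666804653056 17.708361900877208
scene [[349.4, 199.6], [349.6, 178.0], [349.8, 161.8]]
161 (np.int64(341), np.int64(356), 16); 165 (np.int64(341), np.int64(356), 14); 169 (np.int64(343), np.int64(355), 12); 173 (np.int64(343), np.int64(355), 13); 177 (np.int64(344), np.int64(355), 11); 181 (np.int64(343), np.int64(355), 13); 185 (np.int64(341), np.int64(357), 17); 189 (np.int64(340), np.int64(358), 18); 193 (np.int64(341), np.int64(359), 19); 197 (np.int64(339), np.int64(360), 21); 201 (np.int64(341), np.int64(358), 18); 205 0; 209 0; 
side [[343.7, 186.3], [344.2, 166.8], [344.6, 152.1]]
152 (np.int64(337), np.int64(352), 16); 156 (np.int64(337), np.int64(351), 15); 160 (np.int64(338), np.int64(350), 13); 164 (np.int64(338), np.int64(350), 13); 168 (np.int64(338), np.int64(350), 13); 172 (np.int64(336), np.int64(351), 16); 176 (np.int64(335), np.int64(352), 18); 180 (np.int64(336), np.int64(352), 17); 184 (np.int64(335), np.int64(353), 19); 188 (np.int64(336), np.int64(352), 17); 192 0; 196 0;
```

>>> send_rows(targets="-0.005 0 0 0 0 0 25; -0.015 -0.001 0 0 0 0 25; -0.03 -0.003 0 0 0 0 25; -0.05 -0.005 0 0 0 0 25; -0.07 -0.007 0 0 0 0 25; -0.09 -0.009 0 0 0 0 25; -0.11 -0.011 0 0 0 0 25; -0.13 -0.013 0 0 0 0 25; -0.145 -0.014 0 0 0 0 25; -0.155 -0.015 0 0 0 0 25; -0.16 -0.015 0 0 0 0 25; -0.16 -0.015 0 0 0 0 25")

```text
time_s: 23.93
ee_pos: [631.0, -244.4, 161.5]
ee_rot: [-180.0, 0.0, 89.9]
force: [0.3, -0.2, -1.5]
gripper_width: 38.4
gripper_force: 17.7
```

```bash
python3 - <<'E'
from h import *
np.set_printoptions(precision=1,suppress=True)
s=env.state();print(s['ee_pos'],s['ee_rot'])
for n in('scene','side'):
    f=grab(n);hsv=cv2.cvtColor(f['image'],cv2.COLOR_BGR2HSV)
    m=((hsv[...,0]<18)&(hsv[...,1]>90)&(hsv[...,2]>20)).astype(np.uint8)
    q=proj(f,[[631.5,-243.3,8]])[0].astype(int)
    o=m*0;a=(slice(q[1]-22,q[1]+26),slice(q[0]-32,q[0]+32));o[a]=m[a]
    n_,l,st,ce=cv2.connectedComponentsWithStats(o);i=1+st[1:,4].argmax();print(n,q,st[i])
    for y in range(q[1]-20,q[1]+22,3):
        r=np.where(l[y]==i)[0];print(y,(r.min(),r.max()) if len(r) else 0,end=';')
    a=np.radians(-35);c=[[631.5+43*(u*np.cos(a)-v*np.sin(a)),-243.3+43*(u*np.sin(a)+v*np.cos(a)),8] for u,v in((1,1),(1,-1),(-1,-1),(-1,1))]
    print('\npred corners',proj(f,c).tolist())
E
```

```text
[ 631.  -244.4  161.5] [-180.     0.    89.9]
scene [374 240] [ 357  218   37   37 1112]
220 (np.int64(367), np.int64(386));223 (np.int64(367), np.int64(386));226 (np.int64(366), np.int64(386));229 (np.int64(365), np.int64(387));232 (np.int64(358), np.int64(392));235 (np.int64(358), np.int64(392));238 (np.int64(358), np.int64(392));241 (np.int64(358), np.int64(393));244 (np.int64(358), np.int64(393));247 (np.int64(357), np.int64(392));250 (np.int64(357), np.int64(392));253 (np.int64(359), np.int64(392));256 0;259 0;
pred corners [[392.0677980211177, 231.53633523371386], [391.4579335485468, 251.99691623875904], [357.05335908236606, 249.60029544583526], [359.5831374236808, 229.44042976261414]]
side [370 222] [355 200  33  36 936]
202 (np.int64(363), np.int64(381));205 (np.int64(362), np.int64(381));208 (np.int64(363), np.int64(381));211 (np.int64(361), np.int64(380));214 (np.int64(356), np.int64(381));217 (np.int64(356), np.int64(385));220 (np.int64(356), np.int64(385));223 (np.int64(356), np.int64(385));226 (np.int64(356), np.int64(386));229 (np.int64(356), np.int64(386));232 (np.int64(356), np.int64(387));235 (np.int64(362), np.int64(386));238 0;241 0;
pred corners [[384.4370988030173, 214.2697616385385], [386.1326773222795, 233.01235338848258], [355.0145371797249, 231.90814775675142], [355.08397058795094, 213.2900741697273]]
```

>>> send_rows(targets="0.001 0 0.004 0 0 0 25; 0.001 0 0.01 0 0 0 25; 0.001 0 0.018 0 0 0 25; 0.001 0 0.024 0 0 0 25; 0.001 0 0.027 0 0 0 25; 0.001 0 0.029 0 0 0 25; 0.001 0 0.03 0 0 0 25; 0.001 0 0.03 0 0 0 25; 0.001 0 0.03 0 0 0 25")

```text
time_s: 24.78
ee_pos: [631.3, -242.4, 132.3]
ee_rot: [180.0, 0.0, 90.0]
force: [-1.5, -1.0, 2.4]
gripper_width: 38.5
gripper_force: 18.3
```

```bash
python3 mill.py
```

```text
[ 631.26 -242.43  132.31] [-1.52 -0.98  2.45] [-0.07  0.37  0.1 ] 38.45460455784097 18.345434610382654
scene [[374.7, 240.1], [375.9, 217.9], [376.7, 201.1]]
201 (np.int64(368), np.int64(386), 19); 205 (np.int64(368), np.int64(385), 18); 209 (np.int64(369), np.int64(383), 15); 213 (np.int64(370), np.int64(382), 13); 217 (np.int64(369), np.int64(382), 14); 221 (np.int64(367), np.int64(383), 17); 225 (np.int64(366), np.int64(384), 19); 229 (np.int64(365), np.int64(385), 21); 233 (np.int64(358), np.int64(384), 22); 237 (np.int64(358), np.int64(384), 23); 241 (np.int64(358), np.int64(385), 24); 245 (np.int64(358), np.int64(391), 29); 249 (np.int64(358), np.int64(391), 25); 
side [[369.9, 222.6], [371.4, 202.7], [372.4, 187.6]]
187 (np.int64(364), np.int64(380), 17); 191 (np.int64(365), np.int64(380), 16); 195 (np.int64(366), np.int64(379), 14); 199 (np.int64(366), np.int64(378), 13); 203 (np.int64(364), np.int64(378), 15); 207 (np.int64(363), np.int64(379), 17); 211 (np.int64(361), np.int64(379), 19); 215 (np.int64(361), np.int64(384), 20); 219 (np.int64(360), np.int64(385), 21); 223 (np.int64(360), np.int64(379), 20); 227 (np.int64(360), np.int64(386), 26); 231 (np.int64(356), np.int64(386), 25);
```

Landed (force +2.4 N). Release gently and rise.

>>> send_rows(targets="0 0 0 0 0 0 43; 0 0 0 0 0 0 45; 0 0 0 0 0 0 50; 0 0 0 0 0 0 60; 0 0 0 0 0 0 80; 0 0 0 0 0 0 100; 0 0 0 0 0 0 100; 0 0 0 0 0 0 100; 0 0 -0.015 0 0 0 100; 0 0 -0.04 0 0 0 100; 0 0 -0.075 0 0 0 100; 0 0 -0.11 0 0 0 100")

```text
time_s: 25.88
ee_pos: [630.6, -241.9, 241.9]
ee_rot: [-179.9, -0.1, 90.0]
force: [0.6, 0.6, 0.0]
gripper_width: 90.9
gripper_force: 0.0
```

>>> send_rows(targets="0 0 -0.03 0 0 0 100; 0 0 -0.05 0 0 0 100; 0 0 -0.06 0 0 0 100; 0 0 -0.06 0 0 0 100")

```text
time_s: 26.22
ee_pos: [632.1, -242.5, 304.3]
ee_rot: [179.7, 0.1, 90.0]
force: [0.5, -0.2, -0.6]
gripper_width: 91.3
gripper_force: 0.0
```

```bash
python3 - <<'E'
from h import *
np.set_printoptions(precision=1,suppress=True)
f=grab('wrist','w10');im=f['image'];hsv=cv2.cvtColor(im,cv2.COLOR_BGR2HSV);print(env.state()['ee_pos'])
q=proj(f,[[631.5,-243.3,177]])[0].astype(int);print(q)
w=((hsv[...,1]<60)&(hsv[...,2]>110)).astype(np.uint8);k=w*0;a=(slice(q[1]-14,q[1]+14),slice(q[0]-14,q[0]+14));k[a]=w[a]
n,l,st,ce=cv2.connectedComponentsWithStats(k)
for i in range(1,n):
  if st[i,4]>20: print(st[i],'knob',back(f,[ce[i]],177))
q=proj(f,[[640,-88,8]])[0].astype(int);print(q)
h=w*0;a=(slice(max(q[1]-45,0),q[1]+45),slice(q[0]-50,q[0]+50));h[a]=w[a]
n,l,st,ce=cv2.connectedComponentsWithStats(h);i=1+st[1:,4].argmax();print('hex',st[i],back(f,[ce[i]],8))
E
```

```text
[ 631.4 -242.2  301.9]
[316 181]
[310 178  11  11  99] knob [[ 629.7 -244.6  177. ]]
[322  47]
hex [ 288   15   71   67 3524] [[640.9 -87.4   8. ]]
```

>>> send_rows(targets="0.01 -0.001 0 0 0 -7 100; 0.025 -0.003 0 0 0 -14 100; 0.04 -0.005 0 0 0 -21 100; 0.055 -0.007 0 0 0 -28 100; 0.07 -0.009 0 0 0 -35 100; 0.085 -0.011 0 0 0 -42 100; 0.1 -0.013 0 0 0 -49 100; 0.115 -0.015 0 0 0 -56 100; 0.13 -0.017 0 0 0 -63 100; 0.145 -0.02 0 0 0 -70 100; 0.157 -0.022 0 0 0 -77 100; 0.163 -0.023 0 0 0 -77 100")

```text
time_s: 27.27
ee_pos: [607.0, -77.7, 299.2]
ee_rot: [180.0, -0.3, 167.2]
force: [0.2, 0.5, -0.6]
gripper_width: 91.4
gripper_force: 0.0
```

>>> send_rows(targets="0.006 0.015 0.002 0 0 -7 100; 0.012 0.03 0.004 0 0 -14 100; 0.018 0.045 0.006 0 0 -21 100; 0.023 0.06 0.008 0 0 -28 100; 0.029 0.075 0.01 0 0 -35 100; 0.035 0.09 0.012 0 0 -42 100; 0.041 0.105 0.014 0 0 -49 100; 0.047 0.12 0.016 0 0 -56 100; 0.052 0.135 0.018 0 0 -63 100; 0.057 0.147 0.02 0 0 -70 100; 0.06 0.154 0.02 0 0 -73 100; 0.06 0.154 0.02 0 0 -73 100")

```text
time_s: 28.27
ee_pos: [583.5, 85.5, 279.7]
ee_rot: [179.8, -0.1, -120.0]
force: [-0.3, 0.9, -0.3]
gripper_width: 91.1
gripper_force: 0.0
```

```bash
python3 - <<'E'
from h import *
np.set_printoptions(precision=1,suppress=True)
f=grab('wrist','w11');im=f['image'];hsv=cv2.cvtColor(im,cv2.COLOR_BGR2HSV);print(env.state()['ee_pos'],env.state()['ee_rot'])
q=proj(f,[[585,84.5,114]])[0].astype(int)
m=((hsv[...,0]<8)|(hsv[...,0]>172))&(hsv[...,1]>150)&(hsv[...,2]>100)
r=np.zeros_like(m);a=(slice(q[1]-35,q[1]+35),slice(q[0]-35,q[0]+35));r[a]=m[a]
y,x=np.where(r);print(q,x.min(),x.max(),y.min(),y.max(),'cap',back(f,[((x.min()+x.max())/2,(y.min()+y.max())/2)],113))
E
```

```text
[583.8  84.5 280.1] [ 179.9   -0.1 -120.2]
[315 173] 296 333 155 193 cap [[586.2  84.6 113. ]]
```

>>> send_rows(targets="-0.001 -0.002 0.03 0 0 0 100; -0.001 -0.002 0.065 0 0 0 100; -0.001 -0.002 0.1 0 0 0 100; -0.001 -0.002 0.135 0 0 0 100; -0.001 -0.002 0.165 0 0 0 100; -0.001 -0.002 0.185 0 0 0 100; -0.001 -0.002 0.195 0 0 0 100; -0.001 -0.002 0.199 0 0 0 100; -0.001 -0.002 0.199 0 0 0 100; -0.001 -0.002 0.199 0 0 0 70; -0.001 -0.002 0.199 0 0 0 60; -0.001 -0.002 0.199 0 0 0 55", grip_force=15)

```text
time_s: 29.32
ee_pos: [587.6, 84.3, 84.2]
ee_rot: [-179.9, 0.1, -120.0]
force: [0.4, -0.8, 0.2]
gripper_width: 74.0
gripper_force: 0.0
```

>>> send_rows(targets="0 0 0 0 0 0 40; 0 0 0 0 0 0 30; 0 0 0 0 0 0 20; 0 0 0 0 0 0 20; 0 0 0 0 0 0 20; 0 0 0 0 0 0 20; 0 0 0 0 0 0 20; 0 0 0 0 0 0 20")

```text
time_s: 29.98
ee_pos: [586.7, 84.3, 82.8]
ee_rot: [-180.0, 0.0, -120.0]
force: [-0.2, -1.0, 1.7]
gripper_width: 43.5
gripper_force: 15.0
```

>>> send_rows(targets="0 0 -0.01 0 0 0 20; 0 0 -0.03 0 0 0 20; 0 0 -0.055 0 0 0 20; 0 0 -0.07 0 0 0 20; 0.008 -0.009 -0.07 0 0 6 20; 0.025 -0.027 -0.07 0 0 12 20; 0.045 -0.049 -0.07 0 0 18 20; 0.066 -0.072 -0.07 0 0 24 20; 0.086 -0.094 -0.07 0 0 30 20; 0.104 -0.113 -0.07 0 0 36 20; 0.116 -0.126 -0.07 0 0 40 20; 0.122 -0.133 -0.07 0 0 40 20")

```text
time_s: 30.98
ee_pos: [641.2, -90.5, 152.8]
ee_rot: [-180.0, -0.0, -160.2]
force: [-0.1, 0.0, -0.6]
gripper_width: 43.8
gripper_force: 15.0
```

>>> send_rows(targets="0 0 0 0 0 0 20; 0 0 0 0 0 0 20; 0 0 0 0 0 0 20")

```text
time_s: 31.23
ee_pos: [640.4, -86.7, 152.7]
ee_rot: [180.0, -0.0, -159.9]
force: [0.7, -0.6, -1.5]
gripper_width: 43.8
gripper_force: 15.0
```

Good position. Lower and release.

>>> send_rows(targets="0 0 0.01 0 0 0 20; 0 0 0.025 0 0 0 20; 0 0 0.042 0 0 0 20; 0 0 0.055 0 0 0 20; 0 0 0.063 0 0 0 20; 0 0 0.067 0 0 0 20; 0 0 0.069 0 0 0 20; 0 0 0.07 0 0 0 20; 0 0 0.07 0 0 0 20; 0 0 0.07 0 0 0 20")

```text
time_s: 32.07
ee_pos: [641.3, -88.0, 83.5]
ee_rot: [-180.0, 0.1, -160.0]
force: [0.5, -0.5, -0.4]
gripper_width: 43.9
gripper_force: 15.0
```

>>> send_rows(targets="0 0 0 0 0 0 48; 0 0 0 0 0 0 52; 0 0 0 0 0 0 60; 0 0 0 0 0 0 80; 0 0 0 0 0 0 100; 0 0 0 0 0 0 100; 0 0 0 0 0 0 100; 0 0 -0.015 0 0 0 100; 0 0 -0.045 0 0 0 100; 0 0 -0.085 0 0 0 100; 0 0 -0.125 0 0 0 100; 0 0 -0.16 0 0 0 100")

```text
time_s: 33.07
ee_pos: [640.9, -88.0, 245.3]
ee_rot: [-180.0, 0.1, -160.0]
force: [1.0, -0.1, 0.5]
gripper_width: 91.4
gripper_force: 0.0
```

>>> send_rows(targets="0 0 -0.03 0 0 0 100; 0 0 -0.04 0 0 0 100; 0 0 -0.04 0 0 0 100; 0 0 -0.04 0 0 0 100")

```text
time_s: 33.4
ee_pos: [640.4, -87.9, 281.8]
ee_rot: [180.0, -0.0, -160.0]
force: [0.1, 0.0, -1.1]
gripper_width: 90.7
gripper_force: 0.0
```

```bash
python3 - <<'E'
from h import *
np.set_printoptions(precision=1,suppress=True)
f=grab('wrist','w12');im=f['image'];hsv=cv2.cvtColor(im,cv2.COLOR_BGR2HSV);print(env.state()['ee_pos'],env.state()['ee_rot'])
q=proj(f,[[640.5,-87.5,114]])[0].astype(int)
m=((hsv[...,0]<8)|(hsv[...,0]>172))&(hsv[...,1]>150)&(hsv[...,2]>100)
r=np.zeros_like(m);a=(slice(q[1]-35,q[1]+35),slice(q[0]-35,q[0]+35));r[a]=m[a]
y,x=np.where(r);print(q,x.min(),x.max(),y.min(),y.max(),'cap',back(f,[((x.min()+x.max())/2,(y.min()+y.max())/2)],113))
q=proj(f,[[640,-88,8]])[0].astype(int)
w=((hsv[...,1]<60)&(hsv[...,2]>110)).astype(np.uint8);h=w*0;a=(slice(max(q[1]-45,0),q[1]+45),slice(q[0]-45,q[0]+45));h[a]=w[a]
n,l,st,ce=cv2.connectedComponentsWithStats(h);i=1+st[1:,4].argmax();print(st[i])
Q=back(f,np.argwhere(l==i)[:,::-1],8)[:,:2].astype(np.float32);print('hex circle',cv2.minEnclosingCircle(Q))
# scene check vs start: tin, garlic, soap, and knob/lid
g=grab('scene','end');a=cv2.imread('pics/scene0.png')
for nm,P in dict(tin=(465,22,30),garlic=(back(g,[(290,232)],50)[0])).items():
    u,v=proj(g,[P])[0].astype(int);t=a[v-12:v+12,u-12:u+12];s=g['image'][v-18:v+18,u-18:u+18]
    R_=cv2.matchTemplate(s,t,cv2.TM_CCOEFF_NORMED);print(nm,cv2.minMaxLoc(R_)[1],np.array(cv2.minMaxLoc(R_)[3])-6)
t=a[150:188,360:380];R_=cv2.matchTemplate(g['image'][144:194,354:386],t,cv2.TM_CCOEFF_NORMED);print('soap',cv2.minMaxLoc(R_)[1],np.array(cv2.minMaxLoc(R_)[3])-6)
E
```

```text
[639.9 -87.8 280.5] [ 179.9   -0.2 -160. ]
[317 173] 299 336 155 192 cap [[640.8 -87.4 113. ]]
[ 284  127   68   64 1725]
hex circle ((640.76123046875, -87.83660888671875), 49.545387268066406)
tin 0.9999227523803711 [0 0]
garlic 0.8593184351921082 [0 0]
soap 0.8001124858856201 [0 0]
```

```bash
python3 -c "
from workcell import env
print(env.job_done())"
```

```text
the job is handed in; nothing more can be done
None
```

The job is handed in at about 34 s of the 115 s: by the camera measurements, the honey jar is on the cork mat, the pepper mill on the wooden board and the spice jar on the white tile, each upright and within about 3 mm of its stand's centre, the steel tray is empty, and the tin, garlic and dish soap show no shift in the scene camera.

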